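# Put the camera lenses on show in the locked showcase

## Robot

A 6-joint arm with a two-finger parallel gripper is mounted at the origin on the work surface. World frame = base frame: x ahead of the robot, y to its left, z up, the work surface at z = 0. Lengths are in m, angles in rad, forces in N, time in s.
With the tool pointing down it reaches from about 0.35 to 0.975 m from the base axis. Payload 7.1 kg.
Tool frame: the origin (TCP) lies midway between the tips of the shut fingers; the grasp point (between the pads) lies 19 mm behind it; z points along the fingers, y is the line along which they close (so a half turn about z gives the same grasp; the last joint's range is limited). The gripper opens to 88 mm and grips with 3 to 60 N. Pads are 20 mm wide; open, the fingers measure 115 mm over their backs; the gripper's body (75 mm by 178 mm) begins 61 mm behind the grasp point.
Start: joints at [1.253, 0.423, 1.63, -0, 1.089, -0.019], TCP at [0.184, 0.597, 0.223] pointing down, gripper open.
Joint ranges: [-3, 3], [-0.9, 2.11], [0.09, 2.58], [-1.31, 4.45], [0.11, 2.69], [-2.54, 2.54]. Speed limits (rad/s): [2.39, 2.39, 3.01, 3.14, 3.14, 3.14].

## Interface

Orientations are given as a unit quaternion [w, x, y, z].
In Python, from station import move_pose, movel, movej, command_gripper, wait, inverse_kinematics, read_camera, camera_info, MotionError, job_done, get_time, get_joint_pos, get_qvel, get_effort, get_tcp_pos, get_ee_rot, get_ft_force, get_ft_torque, get_grip_width, get_finger_force gives the robot as it stands. Calls block until the motion is done:
- move_pose(position, orientation): joint-space move of the TCP to a pose.
- movel(position, frame=None, v=0.15, until_force=None): straight line of the TCP; frame=None keeps the orientation; v is the mean speed in m/s. With until_force (N) it stops when the force on the tool has changed by that much, and returns True; else False.
- movej(angles): joint-space move.
- command_gripper(opening): opening from 0.0 (shut) to 1.0 (fully open); the grip force is fixed at half the most; returns when the fingers have stopped.
- wait(seconds).
- inverse_kinematics(position, orientation): joint angles nearest the present ones, or None.
- read_camera(name): name is "scene" or "side" or "wrist"; returns the picture (420x560x3 uint8, red, green, blue); there is no depth.
- camera_info(name): a dict with "intrinsics" (3x3 intrinsics, pixels), "T" (4x4, takes a point from camera to world coordinates); the wrist camera has in their place "tool_from_camera" (4x4, takes a point from camera to tool coordinates, whose origin is the TCP and whose axes are the flange's). Camera axes: x right, y up, looking along -z (the intrinsics and any distortion apply to the point x, -y, -z); pixel columns grow to the right and rows downward; lengths in m; the calibration is good to about 2 mm. The wrist camera is an equidistant fisheye: a pixel r from the principal point sees the ray r / f radians off the axis. A picture is of the moment at which its call begins: read the wrist's pose just before it. camera_info takes no time and is no camera call.
A pose or a line that the arm cannot do raises MotionError and nothing moves.
- job_done(): hands the job in; it is judged then, once.
Readings, each from a call of its own:
- get_time(): time.
- get_joint_pos(): joint angles.
- get_qvel(): joint speeds.
- get_effort(): joint torques, N m.
- get_tcp_pos(): TCP position.
- get_ee_rot(): TCP orientation.
- get_ft_force(): force on the tool from outside, world axes, zero at the start.
- get_ft_torque(): the same for the moment, N m.
- get_grip_width(): opening from 0.0 (shut) to 1.0 (fully open).
- get_finger_force(): force on a finger pad.
Only numpy, scipy, OpenCV 4.12 (cv2) and the standard library are available. Lean on these libraries where they do the work, as an engineer would, in place of code of your own. Each camera call takes 0.05 s, during which the arm holds its last target. There are 200 camera calls.

## Task

Put the camera lenses for sale into the showcase: swing the brass keeper aside, draw the bolt, open the clear hood all the way, and move every lens from the wooden tray into the showcase, standing upright and flat in a pocket of its own. Then close the hood fully, push the bolt fully home and swing the keeper fully back behind it; leave everything else where it is.

Things in the scene. Friction and masses are not known exactly. Their poses are not given: they have to be found in the camera images.
- case: The showcase, fixed: pale wooden plinth 200 (x) x 215 (y) x 34 mm with four pockets, and along its +y side a dark wooden lock rail (x -120 to +105, y +104 to +184, top 90 mm high). Origin: on the table under the middle of the pockets. x runs along the rail, y from the hood's hinge to the rail, z up. It and the tray are turned within 0.15 rad of the world axes. 12 mm ribs part the pockets.
- pocket1 (a point): Centre of the floor of pocket 1 of the showcase (22 mm above the table; each pocket 70 x 70 mm, 12 mm deep, pitch 90 mm); any lens may go in any pocket.
- pocket2 (a point): Centre of the floor of pocket 2 of the showcase (22 mm above the table; each pocket 70 x 70 mm, 12 mm deep, pitch 90 mm); any lens may go in any pocket.
- pocket3 (a point): Centre of the floor of pocket 3 of the showcase (22 mm above the table; each pocket 70 x 70 mm, 12 mm deep, pitch 90 mm); any lens may go in any pocket.
- pocket4 (a point): Centre of the floor of pocket 4 of the showcase (22 mm above the table; each pocket 70 x 70 mm, 12 mm deep, pitch 90 mm); any lens may go in any pocket.
- keeper (a joint): First catch: flat brass arm 62 mm long on the lock rail, pivot upright at (-95, 144) mm in the showcase's frame. 0: points along +x, its head close behind the bolt's collar, so the bolt cannot be drawn; 1.57: points along +y, out over the rail's edge; beyond 1.1 it is clear of the bolt. Stays where left (about 1 N at the post). Swings back in only when the bolt is fully home.
- keeper_grip (a point): Point on the axis of the keeper's upright round brass post (14 mm diameter, 36 mm from the pivot, standing from 106 to 142 mm above the table), 130 mm above the table: pinch or push it here; the post may turn between the fingers.
- bolt (a joint): Second latch: steel bolt sliding along the lock rail, m. 0: fully home, its rod over the hood's steel tongue, so the hood cannot be lifted; 0.042: fully drawn, towards -x of the showcase; the tongue is clear from 0.03 on. Stays where left; about 1.5 N moves it. The hood can be shut only with the bolt drawn.
- bolt_grip (a point): Point on the axis of the bolt's upright round dark steel post (16 mm diameter, from 112 to 142 mm above the table), 130 mm above the table. When home it stands at (-20, 144) mm in the showcase's frame, about 39 mm from the keeper's post at its own closed place. The rod (12 mm thick, axis 106 mm above the table) runs from the post towards +x.
- hood (a joint): The clear hood with a dark wooden frame, 200 x 215 x 76 mm, 0.35 kg, hinged along the showcase's -y edge. 0: shut, top 110 mm above the table; 1.75: fully open, against its stop, standing beyond the hinge. Past about 1.1 it falls open by itself; below that it falls shut. Friction is small.
- hood_grip (a point): Grip point of the hood's dark steel fin, at x = +75 mm of the showcase, over the rail. Fin: 12 mm thick along x, 30 deep, 60 long (45 mm inward to 15 mm outward of this point). Shut: 124 mm high, fin along +y; fully open: fin nearly straight up. Taken from above, fingers closing along the showcase's x, it is led round the hinge without turning the hand; the fin turns between the fingers.
- tray: Wooden tray with 3 (x) x 2 (y) compartments, 270 x 186 mm, fixed. Origin: centre of its underside. Compartments 66 x 66 mm, pitch 84 mm, floor 8 mm above the table, ribs between them 18 mm wide with tops 30 mm above the table. Holds the lenses, one a compartment, and two other small things.
- lens1: A camera lens: black cylinder 52 mm in diameter and 64 mm tall with two bright rings and a ribbed rubber band, standing upright, glass up; 0.16 to 0.29 kg. Origin: centre of its underside, z along its axis. May be absent.
- lens2: A camera lens: black cylinder 52 mm in diameter and 64 mm tall with two bright rings and a ribbed rubber band, standing upright, glass up; 0.16 to 0.29 kg. Origin: centre of its underside, z along its axis. May be absent.
- lens3: A camera lens: black cylinder 52 mm in diameter and 64 mm tall with two bright rings and a ribbed rubber band, standing upright, glass up; 0.16 to 0.29 kg. Origin: centre of its underside, z along its axis. May be absent.
- lens4: A camera lens: black cylinder 52 mm in diameter and 64 mm tall with two bright rings and a ribbed rubber band, standing upright, glass up; 0.16 to 0.29 kg. Origin: centre of its underside, z along its axis. May be absent.
- film_tin: Not a lens: small round metal tin, 44 mm in diameter, 34 mm tall, in one compartment of the tray; to be left there. Origin: centre of underside.
- charger: Not a lens: grey box-shaped battery charger 44 x 32 x 36 mm in one compartment of the tray; to be left there. Origin: centre of underside.
- mug: Yellow mug, 76 mm wide, 92 mm tall, beyond the showcase; leave alone.
- tape: Roll of tape lying flat, 90 mm in diameter, 24 mm high; leave alone.
- brush: A dusting brush lying on the table to the right; leave alone.
- toy_box: Upright cardboard box 60 x 60 x 100 mm; leave alone.
- cleaner: Small bottle, 44 mm in diameter, 110 mm tall; leave alone.
- hood_hinge (a point): Point on the hood's hinge line (which runs along the showcase's x), at the x of the fin; 34 mm above the table. With the hood shut the grip point lies 255 mm along +y and 90 mm up from it, so it moves on a circle of 270 mm radius, up and over.
Mind the look-alikes: they are no part of the job. Leave any orange look-alike of the lens4 alone.

How it is judged:
By the outcome, as a careful person would: the job done as asked, in the order asked, and still so for the second after the job is handed in, with the robot touching nothing.
Of lens1, lens2, lens3, lens4 only 2 to 4 are there at a start; the rules pass over those that are not, and their reading is None.
At some moment in a run one of lens1, lens2, lens3, lens4 may be knocked a few centimetres aside while the robot is not near it.
It also fails if it takes over 210 s, if anything falls off the work surface, if the arm or the gripper's body presses on something with over 40 N, if the wrist force passes 120 N, or if a joint passes its speed limit or range.

## Working session

There is one attempt and no reset: what is moved stays moved. The work goes in short steps, each a Python script; the robot and the scene stay as the last script left them, time stands still between calls to the robot, and variables do not carry over. Pictures are saved under pics/ and viewed, at most 14 in all, crops included, and the job is handed in when it is done.

```bash
ls; mkdir -p pics; python3 - <<'E'
from station import *
import cv2,numpy as np
for n in ["scene","side","wrist"]:
    im=read_camera(n); cv2.imwrite(f"pics/{n}0.png",im[:,:,::-1]); i=camera_info(n)
    print(n,{k:np.round(np.array(v),4).tolist() if not isinstance(v,str) else v for k,v in i.items()})
print(get_tcp_pos(),get_ee_rot(),get_time())
E
```

```text
pics
scene {'intrinsics': [[379.0307, 0.0, 279.5863], [0.0, 379.0307, 206.3399], [0.0, 0.0, 1.0]], 'T': [[0.8495, -0.3515, 0.3935, 0.996], [0.5274, 0.5484, -0.6489, -0.7238], [0.0123, 0.7588, 0.6512, 0.867], [0.0, 0.0, 0.0, 1.0]]}
side {'intrinsics': [[520.6706, 0.0, 287.4858], [0.0, 520.6706, 212.0476], [0.0, 0.0, 1.0]], 'T': [[0.751, 0.5013, -0.4299, 0.0198], [-0.6602, 0.5585, -0.5021, -0.6178], [-0.0116, 0.6609, 0.7504, 1.0409], [0.0, 0.0, 0.0, 1.0]]}
wrist {'intrinsics': [[325.1923, 0.0, 279.4841], [0.0, 325.1923, 205.3185], [0.0, 0.0, 1.0]], 'tool_from_camera': [[-0.0001, 0.9597, 0.2809, 0.0774], [1.0, -0.0004, 0.0016, 0.0008], [0.0016, 0.2809, -0.9597, -0.1636], [0.0, 0.0, 0.0, 1.0]]}
[0.18382044 0.5969092  0.22207948] [-1.05228523e-04  1.48844718e-01  9.88860412e-01 -5.69347791e-04] 0.15
```

View pics/scene0.png

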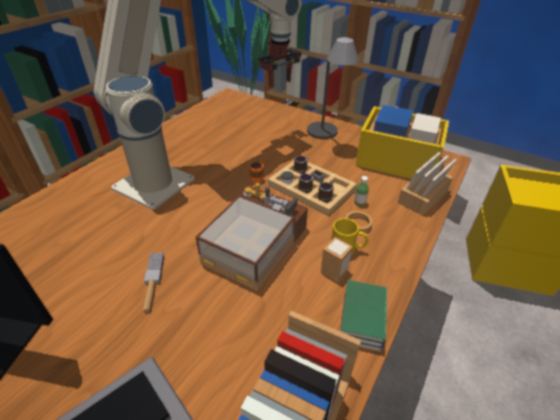

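View pics/side0.png

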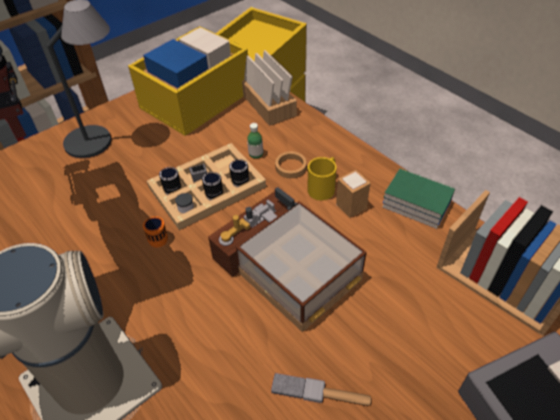

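Side view: three black lenses in the tray at (171,178), (212,185) and (239,171). Film tin at (186,200), charger at (198,171), and the orange look-alike outside the tray at (154,230), to be left alone. Next, an enlarged crop for choosing and measuring.

```bash
python3 - <<'E'
import cv2
a=cv2.imread("pics/side0.png")[140:325,140:372]
cv2.imwrite("pics/c1.png",cv2.resize(a,None,fx=3.2,fy=3.2,interpolation=cv2.INTER_CUBIC))
a=cv2.imread("pics/scene0.png")[145:290,190:390]
cv2.imwrite("pics/c2.png",cv2.resize(a,None,fx=4,fy=4,interpolation=cv2.INTER_CUBIC))
E
```

```text
(no output)
```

View pics/c1.png

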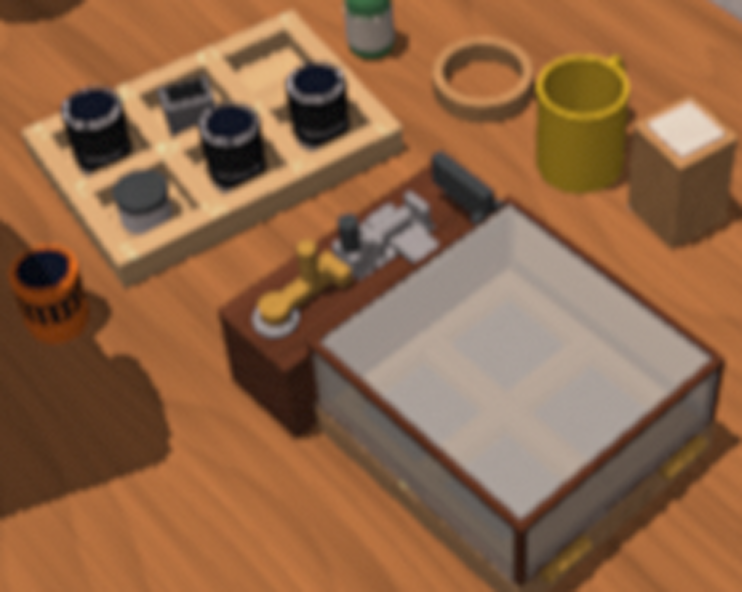

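View pics/c2.png

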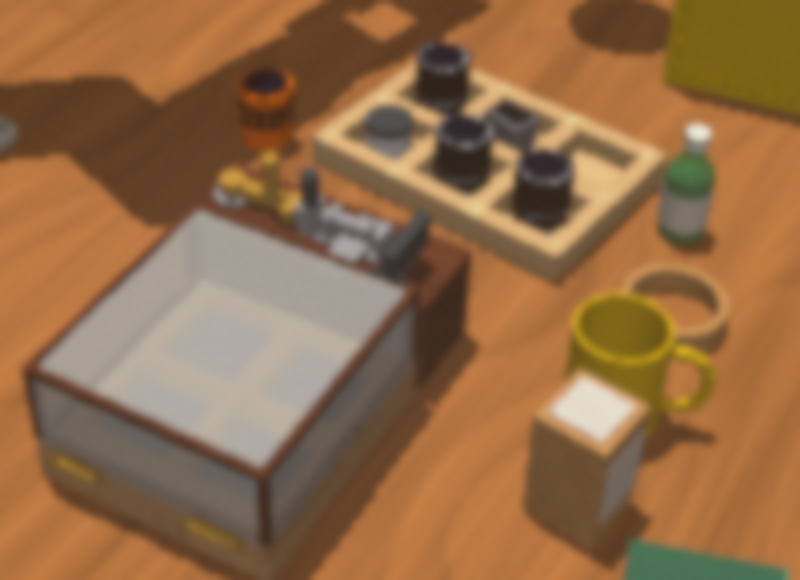

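c1: black lenses at (95,128), (232,145) and (317,103). The orange one at (48,292) is the look-alike. c2 agrees. Next I fit the case and tray poses from the corners in both views.

```bash
cat > h.py <<'E'
import numpy as np,cv2
from scipy.optimize import least_squares
from station import *
def proj(n,P):
    i=camera_info(n);T=np.array(i["T"]);K=np.array(i["intrinsics"])
    p=(np.atleast_2d(P)-T[:3,3])@T[:3,:3]
    return np.c_[K[0,2]+K[0,0]*p[:,0]/-p[:,2],K[1,2]+K[1,1]*-p[:,1]/-p[:,2]]
def w(pose,p):
    p=np.atleast_2d(np.array(p,float));c,s=np.cos(pose[2]),np.sin(pose[2])
    return np.c_[pose[0]+c*p[:,0]-s*p[:,1],pose[1]+s*p[:,0]+c*p[:,1],p[:,2]]
C1=lambda a:np.array(a)/3.2+140
C2=lambda a:np.array(a)/4+[190,145]
def fit(obs,x0):
    f=lambda x:np.concatenate([(proj(n,w(x,P))-px).ravel() for n,P,px in obs])
    r=least_squares(f,x0,loss="soft_l1");return r.x,f(r.x).reshape(-1,2)
E
python3 - <<'E'
from h import *
H=[[-.1,.1075,.11],[.1,.1075,.11],[.1,-.1075,.11],[-.1,-.1075,.11]]
obs=[("side",H,C1([(318,345),(505,203),(720,358),(520,525)])),("scene",H,C2([(200,208),(412,290),(265,470),(30,370)])),
 ("side",[[-.12,.184,.09]],C1([(222,315)])),("side",[[-.059,.144,.142],[-.02,.144,.142]],C1([(309,246),(349,219)])),
 ("scene",[[-.059,.144,.142],[-.02,.144,.142]],C2([(270,155),(310,173)]))]
x,r=fit(obs,[.6,.1,0]);print("case",x.round(4));print(r.round(1).tolist())
T=[[-.135,-.093,.03],[.135,-.093,.03],[.135,.093,.03],[-.135,.093,.03]]
best=min((fit([("side",T,C1([(125,268),(403,133),(290,12),(25,133)])),("scene",T,C2([(318,140),(557,275),(665,155),(410,65)]))[:3]],[.6,.4,0]) for k in [0]),key=lambda t:abs(t[1]).sum())
print("tray",best[0].round(4),best[1].round(1).tolist())
t=best[0]
for k,(a,b) in enumerate([((95,97),(445,55)),((232,125),(467,132)),((317,77),(545,165)),]):
    f=lambda X:np.r_[(proj("side",X)-C1(a)).ravel(),(proj("scene",X)-C2(b)).ravel()]
    r=least_squares(f,[.6,.4,.07]);c,s=np.cos(t[2]),np.sin(t[2]);d=r.x[:2]-t[:2]
    print(r.x.round(4),r.fun.round(1),"in tray",(c*d[0]+s*d[1]).round(4),(-s*d[0]+c*d[1]).round(4))
E
```

```text
case [ 0.5039 -0.094   0.0441]
[[-4.2, -2.6], [0.4, -3.8], [0.9, -1.7], [-0.0, 0.3], [-1.3, -2.4], [1.5, -1.7], [0.1, 1.2], [-1.9, -1.2], [-1.0, -1.7], [0.9, 0.8], [1.3, 0.3], [-2.0, 0.8], [-1.4, 0.1]]
tray [ 0.5115  0.2914 -0.0981] [[0.5, 0.1], [1.3, -2.3], [1.0, -0.7], [-0.3, 0.4], [-3.5, -0.4], [-0.9, -4.4], [-1.0, -0.6], [2.9, -3.5]]
[0.4379 0.3519 0.0716] [ 0.1  0.5  0.4 -0.6] in tray -0.0792 0.053
[0.5099 0.2597 0.0621] [-0.1 -0.4 -0.3  0.5] in tray 0.0016 -0.0317
[0.5932 0.2502 0.0688] [ 0.   0.1  0.1 -0.2] in tray 0.0854 -0.033
```

```bash
cat >> h.py <<'E'
from scipy.spatial.transform import Rotation as Ro
def quat(a):
    x=np.array([np.cos(a),np.sin(a),0]);z=np.array([0,0,-1.]);y=np.cross(z,x)
    q=Ro.from_matrix(np.c_[x,y,z]).as_quat();return np.r_[q[3],q[:3]]
def wristpose():
    q=np.array(get_ee_rot());T=np.eye(4);T[:3,:3]=Ro.from_quat(np.r_[q[1:],q[0]]).as_matrix();T[:3,3]=get_tcp_pos()
    return T@np.array(camera_info("wrist")["tool_from_camera"])
def wproj(T,P):
    K=np.array(camera_info("wrist")["intrinsics"]);p=(np.atleast_2d(P)-T[:3,3])@T[:3,:3]*[1,-1,-1]
    r=np.hypot(p[:,0],p[:,1]);th=np.arctan2(r,p[:,2]);return np.c_[K[0,2]+K[0,0]*th*p[:,0]/r,K[1,2]+K[1,1]*th*p[:,1]/r]
def wfit(T,P,px,x0,y=None):
    f=lambda x:(wproj(T,w(x,P))-px).ravel();r=least_squares(f,x0,loss="soft_l1");return r.x,r.fun.reshape(-1,2)
def snap(name):
    T=wristpose();im=read_camera("wrist");np.save(f"pics/{name}.npy",T)
    cv2.imwrite(f"pics/{name}.png",cv2.resize(im[:,:,::-1],(784,588),interpolation=cv2.INTER_CUBIC));return T
E
python3 - <<'E'
from h import *
c=[.5039,-.094,.0441]
p=w(c,[[-.03,.13,.25]])[0]
move_pose(p,quat(np.pi+c[2]))
snap("w1");print(get_joint_pos(),get_tcp_pos())
t=[.5115,.2914,-.0981]
p=w(t,[[0.05,0,.26]])[0]
move_pose(p,quat(np.pi+t[2]))
snap("w2");print(get_joint_pos(),get_time())
E
```

```text
[ 4.94474544e-02  1.56560487e-01  1.93630552e+00  1.29863732e-04
  1.04868619e+00 -1.56634552e+00] [0.46830693 0.03512494 0.24998523]
[ 4.51688070e-01  3.91730892e-01  1.58655865e+00 -3.52539135e-04
  1.16407107e+00 -1.02024340e+00] 3.55
```

View pics/w1.png

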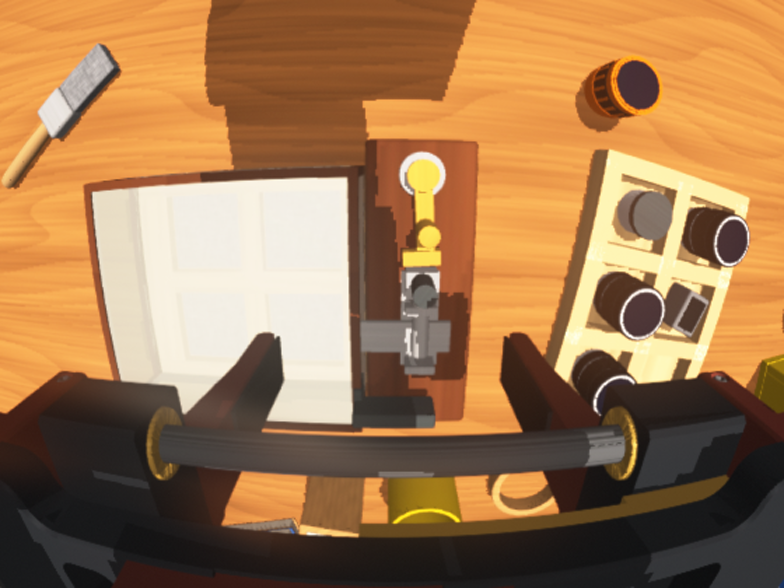

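View pics/w2.png

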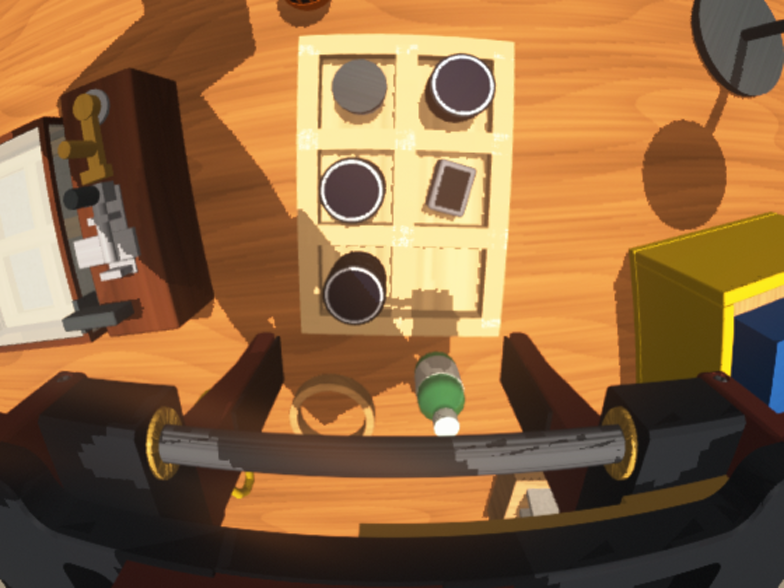

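w1 shows the keeper pivot (423,173), keeper post (429,236), bolt post (424,284) and fin (395,411). w2 shows lens tops at (461,86), (352,189) and (355,293), with the tray corners clear.

```bash
python3 - <<'E'
from h import *
T1=np.load("pics/w1.npy");T2=np.load("pics/w2.npy")
P=[[-.059,.144,.142],[-.02,.144,.142],[-.12,.184,.09],[-.12,.104,.09],[.105,.184,.09],[-.1,-.1075,.11],[.1,-.1075,.11],[-.095,.144,.1]]
px=np.array([(429,236),(424,284),(477,141),(366,140),(463,419),(85,185),(108,424),(423,173)])/1.4
x,r=wfit(T1,P,px,[.5,-.09,.04]);print("case",x.round(4),r.round(1).tolist())
print("fin pred",(wproj(T1,w(x,[[.069,.1475-.045,.139],[.081,.1475+.015,.139],[.075,.1475+.015,.139]]))*1.4).round())
P=[[-.135,-.093,.03],[-.135,.093,.03],[.135,.093,.03],[.135,-.093,.03]]
t,r=wfit(T2,P,np.array([(300,36),(514,42),(498,335),(301,332)])/1.4,[.51,.29,-.1]);print("tray",t.round(4),r.round(1).tolist())
for a,n in [((461,85.5),"A"),((352,189),"B"),((355,294),"C")]:
    s=least_squares(lambda q:(wproj(T2,[q[0],q[1],.072])-np.array(a)/1.4).ravel(),[.5,.3]).x
    d=s-t[:2];c,sn=np.cos(t[2]),np.sin(t[2]);print(n,s.round(4),"tray",np.round([c*d[0]+sn*d[1],-sn*d[0]+c*d[1]],4))
E
```

```text
case [ 0.5027 -0.0861  0.0452] [[-2.3, -0.0], [0.5, 9.6], [0.4, -0.8], [-1.4, -1.1], [0.5, 0.7], [5.6, -0.3], [17.4, -7.3], [-0.7, 0.7]]
fin pred [[362. 416.]
 [446. 429.]
 [447. 423.]]
tray [ 0.5103  0.3018 -0.1185] [[-0.3, -0.2], [-0.0, 0.1], [-0.0, 0.3], [0.3, -0.2]]
A [0.4318 0.3519] tray [-0.0839  0.0404]
B [0.5046 0.261 ] tray [-0.0008 -0.0412]
C [0.5888 0.2536] tray [ 0.0836 -0.0386]
```

```bash
cat >> h.py <<'E'
C=np.array([.5027,-.0861,.0452]);TR=np.array([.5103,.3018,-.1185])
cp=lambda x,y,z:w(C,[[x,y,z]])[0]
QY=quat(np.pi+C[2]);QX=quat(np.pi/2+C[2])
st=lambda s:print(s,np.round(get_tcp_pos(),4),"F",np.round(get_ft_force(),1),"w",round(get_grip_width()*88,1),"pad",round(float(np.max(get_finger_force())),1),"t",round(get_time(),1))
E
python3 - <<'E'
from h import *
Z=.113
move_pose(cp(-.059,.144,.20),QY);command_gripper(.45)
st("above")
print(movel(cp(-.059,.144,Z),v=.1,until_force=6));st("down")
command_gripper(0.0);st("grip")
for a in np.linspace(0,1.57,9)[1:]:
    movel(cp(-.095+.036*np.cos(a),.144+.036*np.sin(a),Z),v=.08)
st("swung");command_gripper(.45);st("rel")
movel(cp(-.095,.18,.2),v=.15)
move_pose(cp(-.05,.13,.25),QY);T=snap("w3")
E
```

```text
above [0.4373 0.0551 0.2   ] F [ 0.1 -0.1 -0.2] w 39.5 pad 0.0 t 5.5
False
down [0.4376 0.0551 0.1134] F [-0.3  0.8 -0.1] w 39.4 pad 0.0 t 6.5
grip [0.4376 0.0552 0.1132] F [-0.7  0.3  1.9] w 13.2 pad 30.0 t 7.0
swung [0.3993 0.0894 0.1135] F [ 0.5 -2.1 11.1] w 13.3 pad 30.0 t 9.0
rel [0.3995 0.0894 0.1129] F [-0.1 -0.9  0.1] w 39.8 pad 0.0 t 9.6
```

View pics/w3.png

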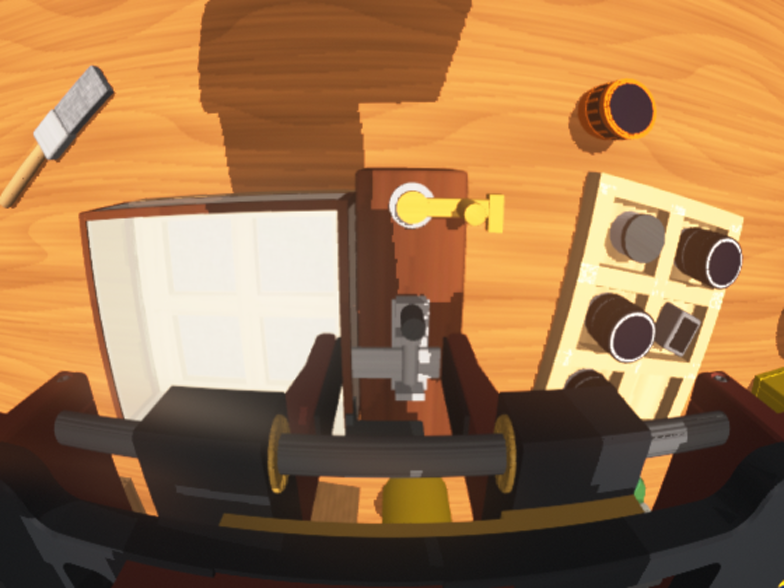

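The keeper now points along +y. Next, draw the bolt and open the hood.

```bash
cat >> h.py <<'E'
def hood(th,dz=.0):  # grip point -> TCP
    a=np.arctan2(.09,.255)+th;return cp(.075,-.1075+.2704*np.cos(a),.034+.2704*np.sin(a)-.019+dz)
E
python3 - <<'E'
from h import *
T=np.load("pics/w3.npy");print("bolt top pred",wproj(T,cp(-.02,.144,.142))*1.4)
Z=.118
move_pose(cp(-.02,.144,.20),QY)
print(movel(cp(-.02,.144,Z),v=.1,until_force=6));st("down")
command_gripper(0.0);st("grip")
print(movel(cp(-.064,.144,Z),v=.05,until_force=20));st("drawn")
command_gripper(.45);movel(cp(-.062,.144,.2))
move_pose(hood(0,.09),QX);command_gripper(.42);st("above fin");print(get_joint_pos().round(2))
print(movel(hood(0,.005),v=.08,until_force=6));st("at fin")
command_gripper(0.);st("grip fin")
E
```

```text
bolt top pred [[413.20464925 330.31462638]]
False
down [0.4767 0.0569 0.1186] F [-0.3 -0.1 -0.3] w 39.4 pad 0.0 t 12.2
grip [0.4764 0.0564 0.1183] F [-0.7 -4.7  4. ] w 15.5 pad 30.0 t 12.7
True
drawn [0.4358 0.0548 0.1183] F [ 1.3 -1.9 -0.3] w 15.2 pad 30.0 t 13.5
above fin [0.5708 0.0646 0.1951] F [ 0.   0.1 -0.6] w 36.6 pad 0.0 t 16.5
[0.09 0.38 1.77 0.   0.99 0.05]
False
at fin [0.5714 0.0647 0.1105] F [ 0.1  0.2 -0. ] w 36.8 pad 0.0 t 17.7
grip fin [0.5713 0.0646 0.1102] F [0.5 0.5 1.4] w 11.7 pad 30.0 t 18.2
```

```bash
cat >> h.py <<'E'
def arc(th,dz=.005):
    v=np.array([.255,.09+dz]);c,s=np.cos(th),np.sin(th)
    return cp(.075,-.1075+c*v[0]-s*v[1],.034+s*v[0]+c*v[1]-.019)
E
python3 - <<'E'
from h import *
f=[]
for th in np.linspace(0,1.74,23)[1:]:
    movel(arc(th),v=.12);f.append(np.round(np.linalg.norm(get_ft_force()),0))
print(f);st("open");command_gripper(.42);st("rel")
movel(arc(1.74)+[0,0,.1])
print(get_joint_pos().round(2))
p=w(TR,[[0,0,.3]])[0];move_pose(p,quat(np.pi+TR[2]))
T=snap("w4");cv2.imwrite("pics/s4.png",read_camera("side")[:,:,::-1]);print(get_time())
E
```

```text
[np.float64(2.0), np.float64(4.0), np.float64(3.0), np.float64(5.0), np.float64(5.0), np.float64(5.0), np.float64(7.0), np.float64(7.0), np.float64(8.0), np.float64(9.0), np.float64(11.0), np.float64(11.0), np.float64(13.0), np.float64(14.0), np.float64(15.0), np.float64(15.0), np.float64(17.0), np.float64(17.0), np.float64(18.0), np.float64(17.0), np.float64(18.0), np.float64(17.0)]
open [ 0.5868 -0.3298  0.2507] F [-10.8  -8.   11.2] w 12.2 pad 30.0 t 25.5
rel [ 0.5888 -0.3263  0.2502] F [-0.4  0.2  0.1] w 36.7 pad 0.0 t 26.1
[-0.52  0.39  1.39  0.    1.37 -0.57]
29.3167
```

View pics/s4.png

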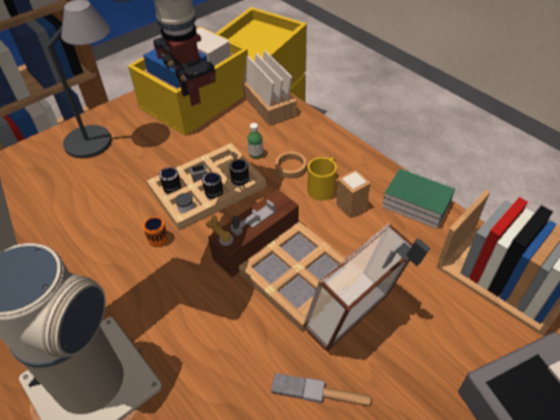

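View pics/w4.png

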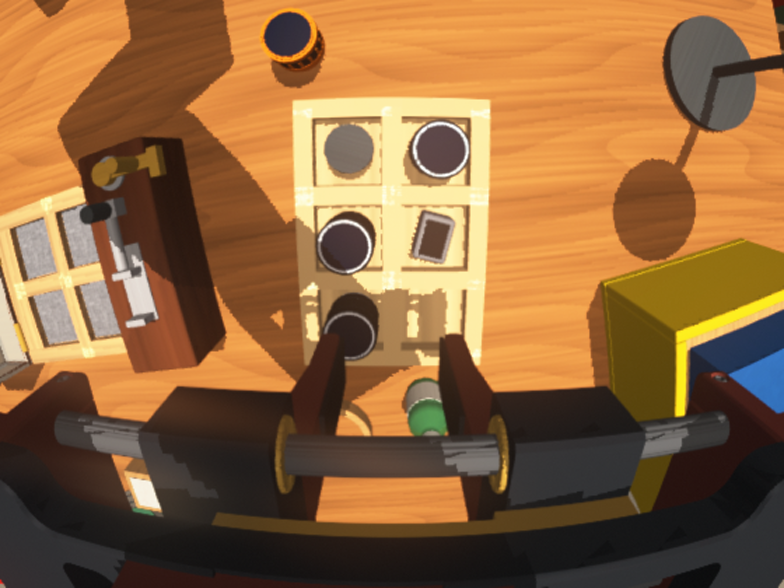

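```bash
cat >> h.py <<'E'
def find(T,im,z,near,tol=.04):
    """world xy of lens-top circles (radius .026 at height z) within tol of near"""
    g=cv2.medianBlur(cv2.cvtColor(im,cv2.COLOR_RGB2GRAY),3);out=[]
    pr=wproj(T,[near[0],near[1],z])[0];e=wproj(T,[near[0],near[1]+.026,z])[0];R=np.hypot(*(e-pr))
    c=cv2.HoughCircles(g,cv2.HOUGH_GRADIENT,1,8,param1=120,param2=12,minRadius=int(R*.85),maxRadius=int(R*1.15)+1)
    for u,v,r in ([] if c is None else c[0]):
        s=least_squares(lambda q:(wproj(T,[q[0],q[1],z])-[u,v]).ravel(),near).x
        if np.hypot(*(s-near))<tol:out.append((*s.round(4),round(float(r/R),2)))
    return out
E
python3 - <<'E'
from h import *
for n in ["w4","w2"]:
    T=np.load(f"pics/{n}.npy");im=cv2.resize(cv2.imread(f"pics/{n}.png"),(560,420))[:,:,::-1].copy()
    for q in [[.4318,.3519],[.5046,.261],[.5888,.2536]]: print(n,find(T,im,.072,np.array(q)))
E
```

```text
w4 [(np.float64(0.43), np.float64(0.353), 1.08)]
w4 [(np.float64(0.4993), np.float64(0.2645), 0.94), (np.float64(0.4991), np.float64(0.2533), 1.16), (np.float64(0.5094), np.float64(0.2543), 1.05)]
w4 [(np.float64(0.5963), np.float64(0.2501), 1.13), (np.float64(0.5745), np.float64(0.2574), 0.96)]
w2 [(np.float64(0.4332), np.float64(0.3487), 1.07), (np.float64(0.4281), np.float64(0.3579), 0.97)]
w2 [(np.float64(0.5051), np.float64(0.2599), 0.9)]
w2 [(np.float64(0.5905), np.float64(0.2533), 0.95), (np.float64(0.5803), np.float64(0.2579), 1.0)]
```

```bash
cat >> h.py <<'E'
QT=quat(np.pi+TR[2])
def look(q):
    d=w([0,0,TR[2]],[[.06,0,0]])[0]
    move_pose([q[0]+d[0],q[1]+d[1],.26],QT);T=wristpose();im=read_camera("wrist");return find(T,im,.072,np.array(q),.06)
def pick(p):
    command_gripper(.82);move_pose([p[0],p[1],.16],QT)
    print(movel([p[0],p[1],.043],v=.12,until_force=6));command_gripper(0);st("grip")
    movel([p[0],p[1],.25],v=.25);st("lift")
def place(x,y):
    move_pose(cp(x,y,.25),QX);movel(cp(x,y,.075),v=.2)
    print(movel(cp(x,y,.053),v=.04,until_force=4));st("placed")
    command_gripper(.80);movel(cp(x,y,.25),v=.3);st("up")
E
python3 - <<'E'
from h import *
q=np.array([.4318,.3519]);r=look(q);print(r)
if r and np.hypot(*(np.array(r[0][:2])-q))<.008: pick((q+np.array(r[0][:2]))/2)
E
```

```text
[(np.float64(0.4317), np.float64(0.3518), 0.85)]
False
grip [0.432  0.3522 0.0435] F [-0.6  1.4  4.9] w 51.5 pad 30.0 t 32.6
lift [0.4308 0.3511 0.2484] F [-0.9 -1.  -3.2] w 51.9 pad 30.0 t 33.5
```

```bash
python3 - <<'E'
from h import *
place(.045,-.045)
q=np.array([.5046,.261]);r=look(q);print(r)
if r and np.hypot(*(np.array(r[0][:2])-q))<.008: pick((q+np.array(r[0][:2]))/2);place(-.045,.045)
q=np.array([.5888,.2536]);r=look(q);print(r)
if r and np.hypot(*(np.array(r[0][:2])-q))<.008: pick((q+np.array(r[0][:2]))/2);place(.045,.045)
move_pose(w(TR,[[0.05,-.2,.30]])[0],QT);snap("w5");cv2.imwrite("pics/s5.png",read_camera("side")[100:325,100:400,::-1])
E
```

```text
True
placed [ 0.5499 -0.1292  0.0566] F [ 0.6 -0.5 -0.1] w 51.4 pad 30.0 t 36.8
up [ 0.5487 -0.1288  0.2487] F [-0.2 -0.1 -1.3] w 70.2 pad 0.0 t 38.1
[(np.float64(0.5054), np.float64(0.2602), 0.9), (np.float64(0.514), np.float64(0.2591), 1.13), (np.float64(0.5158), np.float64(0.3156), 0.95)]
False
grip [0.5052 0.2606 0.0435] F [-1.7 -1.3  5.6] w 51.6 pad 30.0 t 42.0
lift [0.504  0.2601 0.2484] F [ 0.3  0.6 -3.5] w 51.8 pad 30.0 t 43.0
True
placed [ 0.4559 -0.0433  0.0565] F [ 0.5 -0.1 -2. ] w 51.5 pad 30.0 t 45.7
up [ 0.4548 -0.0431  0.2489] F [-0.6  0.5 -0.4] w 70.0 pad 0.0 t 47.0
[(np.float64(0.5839), np.float64(0.2479), 1.04), (np.float64(0.5936), np.float64(0.2467), 1.04), (np.float64(0.586), np.float64(0.2563), 0.99), (np.float64(0.5957), np.float64(0.2551), 1.04)]
False
grip [0.5868 0.251  0.0436] F [-0.8  0.7  4.3] w 51.8 pad 30.0 t 50.7
lift [0.5853 0.2502 0.2482] F [ 0.1 -0.7 -3.1] w 51.8 pad 30.0 t 51.7
True
placed [ 0.5457 -0.0392  0.0569] F [ 0.8 -1.2 -1.1] w 51.9 pad 30.0 t 54.3
up [ 0.5447 -0.039   0.2489] F [-0.6  0.7 -0. ] w 70.3 pad 0.0 t 55.6
```

View pics/w5.png

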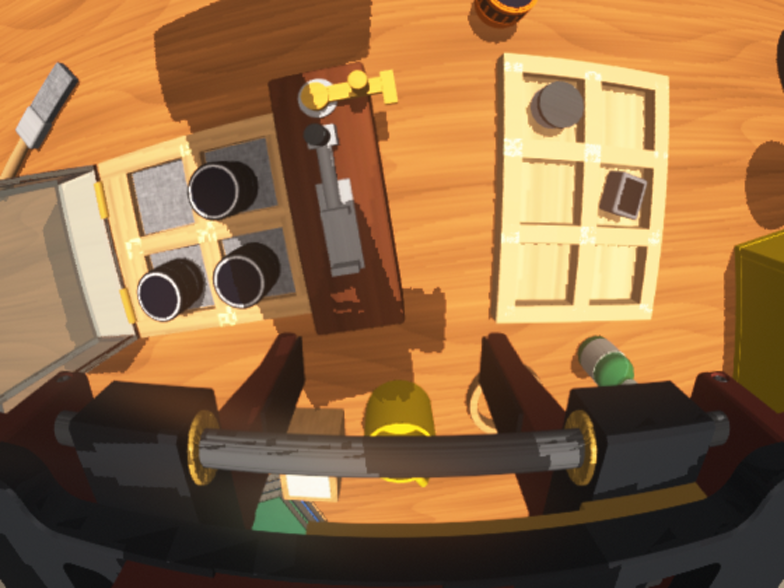

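All three lenses are seated at the same height, with the lens tops at (215,190), (238,282) and (168,295). The tray holds only the tin and charger. Now close the hood.

```bash
python3 - <<'E'
from h import *
command_gripper(.42)
move_pose(arc(1.74)+[0,0,.1],QX);print(movel(arc(1.74),v=.1,until_force=6));st("at fin")
command_gripper(0);st("grip")
f=[]
for th in np.linspace(1.74,0.04,22)[1:]:
    movel(arc(th),v=.12);f.append(float(np.round(np.linalg.norm(get_ft_force()),0)))
print(f);print(movel(arc(0)-[0,0,.004],v=.04,until_force=10));st("shut")
command_gripper(.42);st("rel");print(movel(arc(0)+[0,0,.09]))
cv2.imwrite("pics/s6.png",cv2.resize(read_camera("side")[130:330,150:400,::-1],None,fx=3,fy=3,interpolation=cv2.INTER_CUBIC))
E
```

```text
False
at fin [ 0.5891 -0.3268  0.2512] F [0.8 0.1 0.2] w 36.9 pad 0.0 t 60.2
grip [ 0.5866 -0.3267  0.2507] F [-9.9  0.6  5.1] w 11.8 pad 30.0 t 60.7
[8.0, 7.0, 8.0, 11.0, 13.0, 17.0, 18.0, 17.0, 15.0, 14.0, 12.0, 12.0, 10.0, 9.0, 10.0, 9.0, 10.0, 10.0, 10.0, 11.0, 10.0]
False
shut [0.5714 0.0665 0.1075] F [-11.2  10.1   3.5] w 11.7 pad 30.0 t 68.2
rel [0.5713 0.0645 0.1062] F [-0.1  0.2  0.7] w 36.9 pad 0.0 t 68.8
False
```

View pics/s6.png

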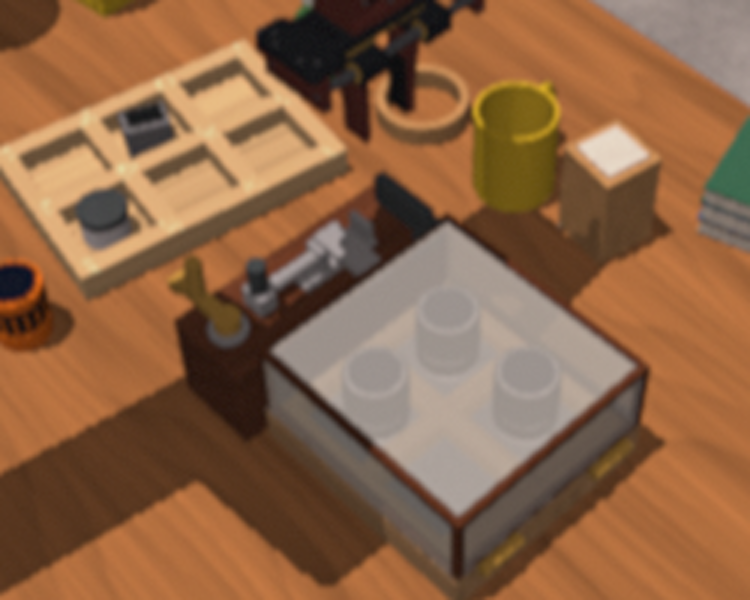

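The hood is shut with the three lenses upright inside. Next I press lightly on the fin to make sure, then the bolt and keeper.

```bash
python3 - <<'E'
from h import *
command_gripper(0);p=arc(0);p=cp(.075,.14,.16);move_pose(p,QX)
print(movel(cp(.075,.14,.128),v=.04,until_force=8));st("press fin")
movel(cp(.075,.14,.2));command_gripper(.42)
Z=.118
move_pose(cp(-.062,.144,.2),QY);print(movel(cp(-.062,.144,Z),v=.1,until_force=6))
command_gripper(0);st("grip bolt")
print(movel(cp(-.017,.144,Z),v=.05,until_force=22));st("home")
d=np.array(get_tcp_pos())-C[[0,1,1]]*[1,1,0];print("case xy",w([0,0,-C[2]],[d])[0].round(4))
command_gripper(.42);d=np.array(get_tcp_pos());movel(d*[1,1,0]+[0,0,.2])
a=1.57;Z=.113
move_pose(cp(-.095,.18,.2),QY);print(movel(cp(-.095,.18,Z),v=.1,until_force=6))
command_gripper(0);st("grip keeper")
f=[]
for a in np.linspace(1.57,0,9)[1:]:
    movel(cp(-.095+.036*np.cos(a),.144+.036*np.sin(a),Z),v=.08);f.append(float(np.linalg.norm(get_ft_force()[:2]).round(1)))
print(f);print(movel(cp(-.059,.140,Z),v=.04,until_force=12));st("keeper")
command_gripper(.40);movel(np.array(get_tcp_pos())*[1,1,0]+[0,0,.2])
move_pose(cp(-.05,.13,.25),QY);snap("w7")
T=np.load("pics/w7.npy");print((wproj(T,w(C,[[-.059,.144,.142],[-.02,.144,.142],[.075,.1475,.139]]))*1.4).round())
E
```

```text
True
press fin [0.5713 0.0573 0.1362] F [-2.  -0.5 10. ] w 0.5 pad 4.8 t 71.3
False
grip bolt [0.4345 0.0547 0.1183] F [ 0.3 -3.3  4.2] w 15.4 pad 30.0 t 75.4
False
home [0.4767 0.0564 0.1183] F [-9.9 -5.2 16.3] w 15.4 pad 30.0 t 76.5
case xy [-0.0196  0.1436  0.1183]
False
grip keeper [0.3999 0.0894 0.1133] F [-0.4 -1.7  4.1] w 13.6 pad 30.0 t 79.7
[2.5, 3.5, 7.6, 12.4, 16.3, 19.8, 18.7, 14.7]
False
keeper [0.4426 0.0541 0.114 ] F [12.6 24.  -6.5] w 13.5 pad 30.0 t 81.9
[[414. 269.]
 [413. 328.]
 [415. 446.]]
```

View pics/w7.png

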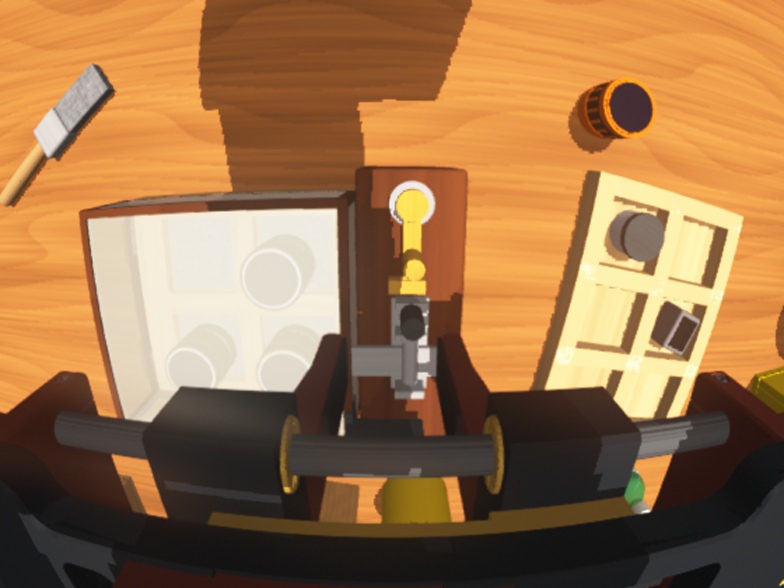

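The keeper post (415,269) and bolt post (411,326) match their predicted closed positions. The hood is shut, the lenses are upright, and nothing else has moved. I'm handing it in.

```bash
python3 -c "
from station import *
wait(.5);print(job_done(),get_time())"
```

```text
the job is handed in; nothing more can be done
the job is handed in; nothing more can be done
```

The job is handed in: the three lenses from the tray stand upright in their own showcase pockets, the hood is shut, the bolt is home and the keeper is back behind it; no verdict was shown.

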